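# Pull the spent reagent cassette from the blood analyser

### The job

The red-topped reagent cassette in the blood analyser is used up: swing the clear hood up by its blue bar and lead it gently all the way back onto its stop, then squeeze the two side catches of the red-topped cassette together and draw it straight up out of its bay, without wrenching it. Finish while still holding it by the squeezed catches, upright and still, with its underside at least 5 cm above the deck and the hood still fully open. Leave the green-topped cassette seated and the other things on the bench where they stand.

Things in the scene. Friction and masses are not known exactly. Their poses are not given: they have to be found in the camera images.
- analyser: White bench blood analyser, fixed. Origin on the bench; +x to its rear, +y to its 165 mm high screen tower, z up. It spans x -90 to 155, y -120 to 250 mm (tower: y > 130). Deck: flat top at z = 90 mm, y < 130. Two bays in the deck, at y = 0, x = -36 (front) and 22 mm (rear), each 43 (x) by 54 mm (y), floor at z = 40 mm. Either cassette may be in either bay.
- hood (a joint): Angle of the clear hood about its rear hinge, rad: 0 shut, 1.65 fully open on its stop (just past upright). Stiff friction hinge: it stays where it is left; about 4 N upwards at the bar swings it. It may start a little ajar.
- hood_hinge (a point): Point on the hood's hinge axis at mid-width (98 mm above the bench, at x = 85 mm, y = 0 of the analyser). The axis runs along the analyser's y.
- hood_bar (a point): Centre of the hood's blue grab bar: round, 12 mm thick, 90 mm long, parallel to the hinge axis; at hood angle 0 it lies 200 mm before and 30 mm above that axis and circles about it as the hood swings. An arm at each end holds it 40 mm out from the hood's front: finger gap about 33 mm between bar and hood, 78 mm between the arms. It can turn between the fingers.
- cassette_red: Spent cassette with a red top, 130 to 250 g: 40 mm (x) by 28 mm (y), 88 mm high, foot 36 mm wide. Origin at the centre of its underside, axes as the analyser's while seated. Seated, its underside is 50 mm below the deck and 38 mm stand out above. It is locked by a sprung catch on its +y and its -y side and comes out only straight up with both squeezed in.
- red_left (a joint): Catch on the +y side of the red-topped cassette, rad: 0 sprung out (locked), 0.14 fully squeezed; free beyond about 0.1. A grey lever 24 mm wide (x), hinged at the foot, its black finger pad 55 to 86 mm above the cassette's underside. 75 mm above the underside the two catches are 55 mm apart over their outer faces at rest (59 at the tips), 36 mm squeezed. About 6 N at each pad.
- red_right (a joint): The same for the catch on the -y side.
- cassette_green: Cassette of the same make with a green top, in the other bay; to stay seated. Origin at the centre of its underside.
- tube_rack: Pink rack 200 x 70 mm, 102 mm high with its capped blood tubes, standing beside the analyser on its -y side. Origin at the centre of its underside. Leave it.
- specimen_cup: Specimen cup with an orange lid, 68 mm wide, 68 mm high. Origin at the centre of its underside. Leave it.
- tip_box: Blue pipette tip box with a clear lid, 122 x 82 mm, 67 mm high. Origin at the centre of its underside. Leave it.
- marker: Black and white marker pen, 138 mm long, 14 mm thick, lying on the bench. Origin underneath its middle. Leave it.

How it is judged:
By the outcome, as a careful person would: the job done as asked, in the order asked, and still so for the second after the job is handed in, while the arm keeps its last pose, push and grip.
It also fails if it takes over 54 s, if anything falls off the work surface, if the arm or the gripper's body presses on something with over 40 N, if the wrist force passes 120 N, or if a joint passes its speed limit or range.

### The arm

A 7-joint arm with a two-finger parallel gripper is mounted at the origin on the work surface. World frame = base frame: x ahead of the robot, y to its left, z up, the work surface at z = 0. Lengths are in m, angles in rad, forces in N, time in s.
With the tool pointing down it reaches from about 0.425 to 0.95 m from the base axis. Payload 4.7 kg.
Tool frame: the origin (TCP) lies at the centre of the arm's flange, where the gripper is bolted on; the fingertips stand 182 mm ahead of it and the grasp point (between the pads) lies 164 mm ahead of it; z points along the fingers, y is the line along which they close (so a half turn about z gives the same grasp; the last joint's range is limited). The gripper opens to 87 mm and grips with 3 to 60 N. Pads are 19 mm wide; open, the fingers measure 117 mm over their backs; the gripper's body (75 mm by 190 mm) begins 51 mm behind the grasp point.
Start: joints at [-1.147, 0.469, -0.049, 1.532, 0.024, 1.141, -0.082], TCP at [0.295, 0.607, 0.405] pointing down, gripper open.
Joint ranges: [-2.59, 2.59], [-0.33, 1.99], [-1.39, 1.29], [0.1, 2.45], [-1.04, 4.18], [0.21, 1.99], [-2.66, 2.66]. Speed limits (rad/s): [2.57, 2.57, 3.14, 3.14, 3.14, 3.14, 3.14].

### API

Orientations are given as [roll, pitch, yaw] about the fixed x, y, z axes, in that order (R = Rz(yaw) Ry(pitch) Rx(roll)).
In Python, from cell import r gives the robot as it stands.
- The arm moves only by the shell command python3 -m inch 'ROWS' [OPENING] [FORCE]. ROWS is JSON, a list of rows, each a list of 4 numbers: the shift along the tool's x, y, z in mm, then the turn about the tool's z in units of 5 degrees (1.0 is 5 degrees). In form: [[x, y, z, twist], ...]. A call has exactly 10 rows; each row is the pose to reach, as a shift and turn from the pose commanded when the call began, along the tool's axes at that moment; what a row does not reach only later rows make up. A row lasts 1/10 s, in which the tool goes at most 50 mm and 8.59 degrees, less where a joint would pass 70% of its speed; a pose out of reach is approached as far as the arm can. A call with a gripper value outside its range is refused whole. OPENING is the finger opening in mm, from 0 to 87, set as the call begins (- or left out, the last holds). The fingers move at their own pace and stop on an object; FORCE is the grip in N (left out, the last holds). Time passes only in rows, so rows that repeat a pose let the fingers close, or fill a call up. It gives the time, the measured TCP pose, the force, the opening and the grip force at its end, in the units of the state.
- r.get_state(): the state, without advancing time (a new reading comes with each control period).
- r.capture(name): name is "scene" or "top" or "wrist"; returns the picture (384x512x3 uint8, red, green, blue); there is no depth.
- r.get_calibration(name): a dict with "fx", "fy", "cx", "cy" (pixels), "dist" ([k1, k2, p1, p2, k3] as OpenCV has them; the pictures are not rectified), "R" (3x3) and "t" (3): a world point X has camera coordinates R X + t. Camera axes: x right, y down, z forward; pixel columns grow to the right and rows downward; lengths in m; the calibration is good to about 2 mm. A picture is of the moment at which its call begins: read the wrist's pose just before it. get_calibration takes no time and is no camera call; for the wrist camera it gives the pose at the moment of the call.
- r.hand_in(): hands the job in; it is judged then, once.
The state is a dict: "time_s": time; "joint_positions": joint angles; "qvel": joint speeds; "tau": joint torques, N m; "position": TCP position; "ee_rot": TCP orientation; "wrist_force": force on the tool from outside, world axes, zero at the start; "torque": the same for the moment, N m; "finger_gap": finger opening in m; "grip_force": force on a finger pad.
Only numpy, scipy, OpenCV 4.12 (cv2) and the standard library are available. Lean on these libraries where they do the work, as an engineer would, in place of code of your own. Each camera call takes 0.05 s, during which the arm holds its last target. There are 200 camera calls.

## Working session

There is one attempt and no reset: what is moved stays moved. The work goes in short steps, Python scripts to look and compute and a shell command to move; the robot and the scene stay as the last step left them, time stands still between calls to the robot, and variables do not carry over. Pictures are saved under pics/ and viewed, at most 10 in all, crops included, and the job is handed in when it is done.

```bash
mkdir -p pics; ls
python3 - <<'E'
from cell import r
import cv2,numpy as np
for n in ["scene","top"]:
    im=r.capture(n); cv2.imwrite(f"pics/{n}0.png",cv2.resize(im[:,:,::-1],(800,600),interpolation=cv2.INTER_CUBIC))
    c=r.get_calibration(n); print(n,{k:np.round(v,3).tolist() for k,v in c.items()})
s=r.get_state(); print({k:np.round(v,3).tolist() for k,v in s.items()})
E
```

```text
pics
scene {'fx': 402.341, 'fy': 402.341, 'cx': 254.207, 'cy': 199.069, 'dist': [0.027, 0.0, 0.0, 0.0, 0.0], 'R': [[-0.403, 0.915, 0.013], [0.622, 0.284, -0.729], [-0.671, -0.286, -0.684]], 't': [0.217, -0.224, 1.546]}
top {'fx': 368.613, 'fy': 368.613, 'cx': 255.289, 'cy': 188.847, 'dist': [0.038, 0.0, 0.0, 0.0, 0.0], 'R': [[-0.094, -0.996, -0.002], [-0.973, 0.092, -0.21], [0.209, -0.018, -0.978]], 't': [0.022, 0.534, 1.141]}
{'time_s': 0.1, 'joint_positions': [-1.147, 0.469, -0.049, 1.534, 0.024, 1.141, -0.082], 'qvel': [-0.001, -0.001, 0.0, -0.002, -0.0, 0.0, 0.0], 'tau': [-0.0, -50.917, -0.082, -23.683, -0.062, 0.034, 0.0], 'position': [0.295, 0.607, 0.404], 'ee_rot': [-3.14, 0.0, 2.689], 'wrist_force': [-0.386, 0.311, -0.163], 'torque': [0.063, 0.032, 0.012], 'grip_force': 0.0, 'finger_gap': 0.087}
```

View pics/scene0.png

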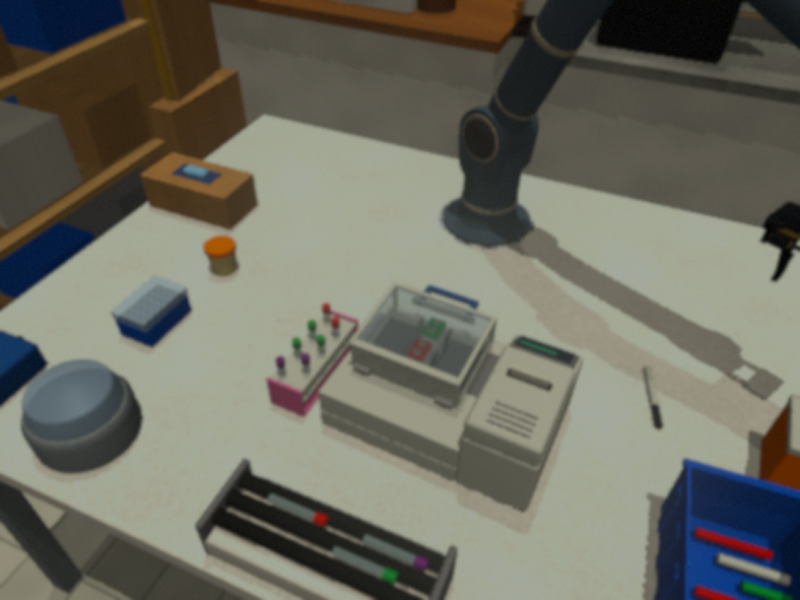

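View pics/top0.png

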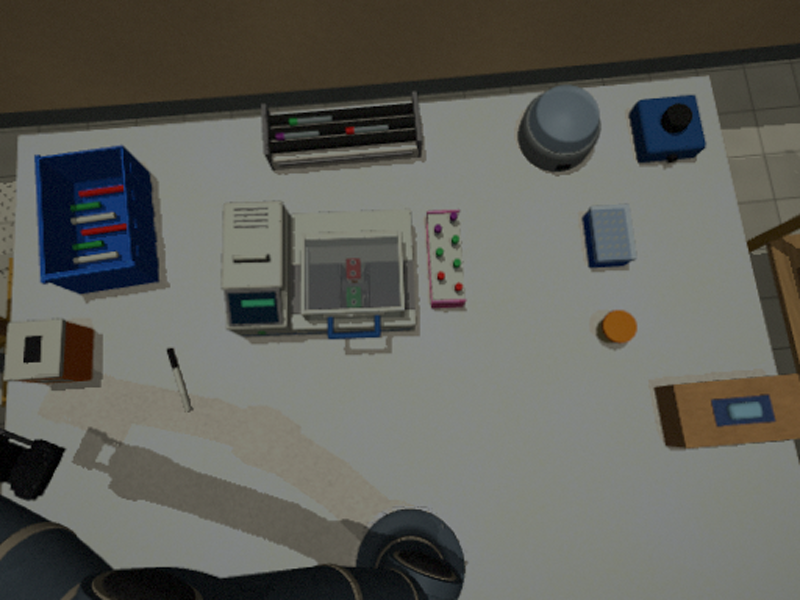

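```bash
cat > h.py <<'E'
import numpy as np,cv2
from cell import r
def ray(c,uv):
    K=np.array([[c["fx"],0,c["cx"]],[0,c["fy"],c["cy"]],[0,0,1]])
    p=cv2.undistortPoints(np.array([[uv]],float),K,np.array(c["dist"],float))[0,0]
    R=np.array(c["R"]);d=R.T@np.array([p[0],p[1],1]);return -R.T@np.array(c["t"]),d/np.linalg.norm(d)
def tri(*rs):
    A=np.zeros((3,3));b=np.zeros(3)
    for o,d in rs:
        P=np.eye(3)-np.outer(d,d);A+=P;b+=P@o
    x=np.linalg.solve(A,b);return x,[np.linalg.norm((np.eye(3)-np.outer(d,d))@(x-o)) for o,d in rs]
def proj(c,X):
    K=np.array([[c["fx"],0,c["cx"]],[0,c["fy"],c["cy"]],[0,0,1]])
    return cv2.projectPoints(np.array(X,float).reshape(-1,3),cv2.Rodrigues(np.array(c["R"]))[0],np.array(c["t"],float),K,np.array(c["dist"],float))[0].reshape(-1,2)
E
python3 - <<'E'
from h import *
s=r.get_calibration("scene");t=r.get_calibration("top");k=.64
for n,a,b in [("bar+y",(477,302),(329,329)),("bar-y",(428,291),(381,328)),("red",(421,349),(353,270)),("green",(433,330),(354,296)),("tower front+y",(581,354),(228,327)),("tower rear+y",(530,470),(233,203)),("tower front -y",(517,338),(282,322))]:
    x,e=tri(ray(s,np.array(a)*k),ray(t,np.array(b)*k));print(n,x.round(3),np.round(e,3))
w=r.get_calibration("wrist");print({q:np.round(v,3).tolist() for q,v in w.items()})
E
```

```text
bar+y [0.46  0.114 0.152] [0.003 0.003]
bar-y [0.454 0.018 0.138] [0.004 0.004]
red [0.578 0.06  0.123] [0.001 0.001]
green [0.526 0.061 0.121] [0. 0.]
tower front+y [0.486 0.307 0.13 ] [0.001 0.001]
tower rear+y [0.737 0.288 0.131] [0.001 0.001]
tower front -y [0.488 0.202 0.125] [0.002 0.002]
{'fx': 316.859, 'fy': 316.859, 'cx': 256.499, 'cy': 193.035, 'dist': [-0.084, 0.0, 0.0, 0.0, 0.0], 'R': [[0.437, 0.9, -0.002], [0.872, -0.423, 0.245], [0.219, -0.109, -0.97]], 't': [-0.674, -0.029, 0.391]}
```

```bash
cat >> h.py <<'E'
from scipy.spatial.transform import Rotation as Ro
def rel(target,yaw=None):
    s=r.get_state();R=Ro.from_euler('xyz',s["ee_rot"]).as_matrix()
    d=R.T@(np.array(target)-s["position"])*1000
    tw=0 if yaw is None else -np.degrees((yaw-s["ee_rot"][2]+np.pi)%(2*np.pi)-np.pi)/5
    print("rel mm",d.round(1),"twist",round(tw,2),"pos",np.round(s["position"],4),"rpy",np.round(s["ee_rot"],4),"F",np.round(s["wrist_force"],1),"t",s["time_s"],"gap",s["finger_gap"])
E
python3 - <<'E'
from h import *
c=r.get_calibration("wrist");s=r.get_state();R=Ro.from_euler('xyz',s["ee_rot"]).as_matrix()
Rc=np.array(c["R"]);print("cam in tool",R.T@(-Rc.T@c["t"]-s["position"]),"cam axes in tool (cols)",(R.T@Rc.T).round(2))
rel([.42,.065,.43],1.53)
E
```

```text
cam in tool [0.06755901 0.00038819 0.01924418] cam axes in tool (cols) [[ 0.   -0.97 -0.24]
 [ 1.    0.   -0.  ]
 [ 0.   -0.24  0.97]]
rel mm [-349.3 -432.6  -25.4] twist 13.28 pos [0.2952 0.6068 0.4038] rpy [-3.1399e+00  1.0000e-04  2.6888e+00] F [-0.4  0.3 -0.2] t 0.1 gap 0.08682037925610192
```

```bash
python3 -m inch '[[-15,-15,-10,0.5],[-50,-48,-30,1.8],[-90,-85,-45,3.2],[-130,-123,-45,4.6],[-170,-160,-45,6],[-210,-198,-45,7.4],[-250,-236,-45,8.8],[-290,-274,-45,10.2],[-330,-312,-45,11.6],[-370,-350,-45,13]]'
python3 -c "
from h import *
rel([.50,.065,.45],1.53)"
```

```text
time_s: 1.1
position: [0.4596, 0.1693, 0.4496]
ee_rot: [-3.141, -0.0, 1.549]
wrist_force: [0.3, 1.2, -0.5]
finger_gap: 0.0868
grip_force: 0.0
rel mm [-103.4   42.6   -0.4] twist 0.22 pos [0.4596 0.1693 0.4496] rpy [-3.1414e+00 -3.0000e-04  1.5495e+00] F [ 0.3  1.2 -0.5] t 1.1 gap 0.08683628995447139
```

```bash
python3 -m inch '[[-20,8,0,0],[-40,16,0,0],[-58,22,0,0.2],[-65,25,0,0.3],[-65,25,0,0.3],[-65,25,0,0.3],[-65,25,0,0.3],[-65,25,0,0.3],[-65,25,0,0.3],[-65,25,0,0.3]]'
python3 - <<'E'
from h import *
import pickle
c=r.get_calibration("wrist");im=r.capture("wrist");pickle.dump(c,open("w1.pkl","wb"))
cv2.imwrite("pics/w1.png",cv2.resize(im[:,:,::-1],(800,600),interpolation=cv2.INTER_CUBIC))
rel([.50,.065,.45],1.53)
E
```

```text
time_s: 2.1
position: [0.4833, 0.1064, 0.4497]
ee_rot: [-3.142, -0.0, 1.529]
wrist_force: [-0.0, 0.1, -0.3]
finger_gap: 0.087
grip_force: 0.0
rel mm [-40.5  18.4  -0.3] twist -0.02 pos [0.4834 0.1063 0.4497] rpy [-3.1416e+00 -1.0000e-04  1.5286e+00] F [-0.4  0.   0.4] t 2.15 gap 0.08705646363598658
```

View pics/w1.png

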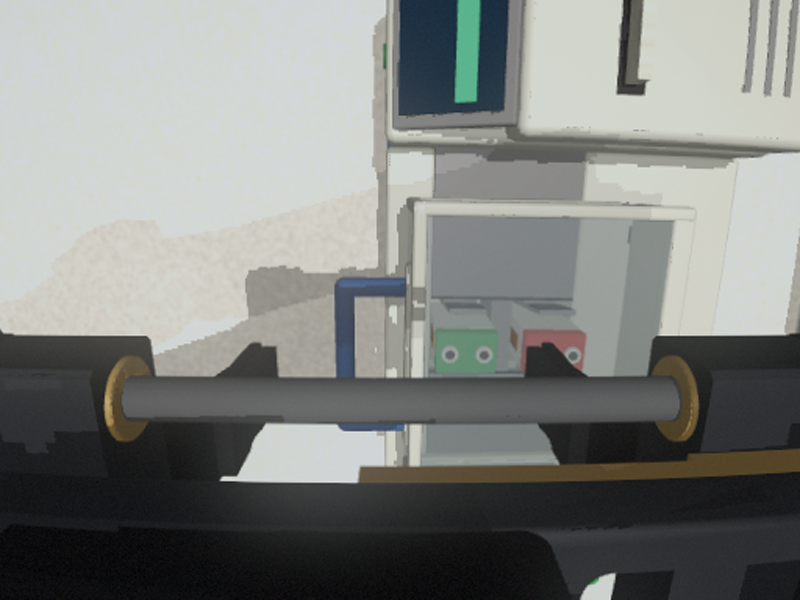

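```bash
python3 -m inch '[[-20,-8,0,0],[-50,-16,0,0],[-75,-20,0,0],[-85,-20,0,0],[-85,-20,0,0],[-85,-20,0,0],[-85,-20,0,0],[-85,-20,0,0],[-85,-20,0,0],[-85,-20,0,0]]'
python3 - <<'E'
from h import *
import pickle
c=r.get_calibration("wrist");im=r.capture("wrist");pickle.dump(c,open("w2.pkl","wb"))
cv2.imwrite("pics/w2.png",cv2.resize(im[:,:,::-1],(800,600),interpolation=cv2.INTER_CUBIC))
rel([.50,.065,.45],1.53)
E
```

```text
time_s: 3.15
position: [0.4599, 0.0224, 0.4496]
ee_rot: [-3.141, 0.0, 1.529]
wrist_force: [-0.5, -0.4, -0.2]
finger_gap: 0.0871
grip_force: 0.0
rel mm [44.4 38.3 -0.4] twist -0.01 pos [0.4599 0.0223 0.4496] rpy [-3.1414  0.      1.5287] F [-0.  -0.1  0.1] t 3.2 gap 0.08667009322440877
```

View pics/w2.png

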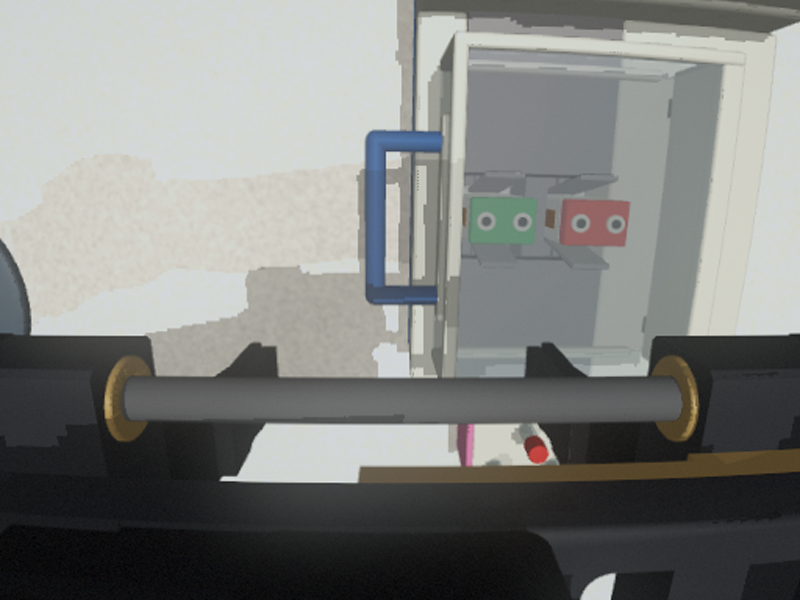

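Run:
```python
from h import *
import pickle
a=pickle.load(open("w1.pkl","rb"));b=pickle.load(open("w2.pkl","rb"));k=.64;t=r.get_calibration("top");s=r.get_calibration("scene")
def T(n,p,q):
    x,e=tri(ray(a,np.array(p)*k),ray(b,np.array(q)*k));print(n,x.round(4),np.round(e,4), "top",proj(t,x)/k,"scene",proj(s,x)/k);return x
A=T("bar+y end",(345,279),(376,131));B=T("bar-y end",(345,430),(376,304))
C=T("g1",(450,354),(487,221));D=T("g2",(484,354),(523,222));E=T("r2",(573,355),(616,224))
F=T("red br",(586,373),(627,247))
def at(c,p,z):
    o,d=ray(c,np.array(p)*k);return (o+d*(z-o[2])/d[2]).round(4)
print("red corners z=.128",[at(b,p,.128) for p in [(561,201),(629,201),(627,247),(561,246)]])
print("green corners z=.128",[at(b,p,.128) for p in [(471,198),(536,198),(537,243),(471,244)]])
print("bar at z=.128/.148",[at(b,p,z) for z in (.128,.148) for p in [(376,131),(376,304)]])
```

```text
bar+y end [0.4491 0.1156 0.1396] [0.0002 0.0002] top [[327.84530286 336.14872591]] scene [[477.84584724 303.58833025]]
bar-y end [0.4431 0.0158 0.1411] [0.0007 0.0007] top [[380.3641416 334.2490223]] scene [[426.93826344 285.62564037]]
g1 [0.5125 0.0618 0.1308] [0.0002 0.0002] top [[353.8237323  301.95112189]] scene [[436.40071174 321.01096624]]
g2 [0.5346 0.0603 0.1294] [0.0002 0.0002] top [[353.76600732 290.93518555]] scene [[430.87680516 329.4984079 ]]
r2 [0.5926 0.0573 0.13  ] [0.0001 0.0001] top [[353.01325335 262.15041835]] scene [[416.31849147 351.13772495]]
red br [0.604  0.0417 0.1236] [0.0006 0.0006] top [[360.65220059 256.79235957]] scene [[404.89702552 355.45887796]]
red corners z=.128 [array([0.5583, 0.0721, 0.128 ]), array([0.6009, 0.0709, 0.128 ]), array([0.6013, 0.0425, 0.128 ]), array([0.5591, 0.0446, 0.128 ])]
green corners z=.128 [array([0.5035, 0.0757, 0.128 ]), array([0.5429, 0.0743, 0.128 ]), array([0.5441, 0.047 , 0.128 ]), array([0.5032, 0.0479, 0.128 ])]
bar at z=.128/.148 [array([0.4484, 0.1167, 0.128 ]), array([0.443 , 0.0123, 0.128 ]), array([0.4493, 0.1149, 0.148 ]), array([0.4442, 0.0174, 0.148 ])]
```

```bash
python3 -m inch '[[20,-8,0,0.1],[38,-14,10,0.2],[43,-16,30,0.2],[43,-16,50,0.2],[43,-16,70,0.2],[43,-16,85,0.2],[43,-16,95,0.2],[43,-16,95,0.2],[43,-16,95,0.2],[43,-16,95,0.2]]' 32 20
python3 - <<'E'
from h import *
im=r.capture("wrist")
cv2.imwrite("pics/w3.png",cv2.resize(im[:,:,::-1],(800,600),interpolation=cv2.INTER_CUBIC))
im=r.capture("scene")
cv2.imwrite("pics/s3.png",cv2.resize(im[140:290,200:400,::-1],(800,600),interpolation=cv2.INTER_CUBIC))
rel([.446,.0657,.308],1.511)
E
```

```text
time_s: 4.2
position: [0.4461, 0.0656, 0.3555]
ee_rot: [3.14, -0.001, 1.511]
wrist_force: [-0.8, 0.4, 0.2]
finger_gap: 0.0326
grip_force: 0.0
rel mm [ 0.  -0.  47.4] twist -0.0 pos [0.4459 0.0657 0.3554] rpy [ 3.1402e+00 -8.0000e-04  1.5108e+00] F [ 1.1 -0.2 -0.2] t 4.3 gap 0.032468656557306436
```

View pics/w3.png

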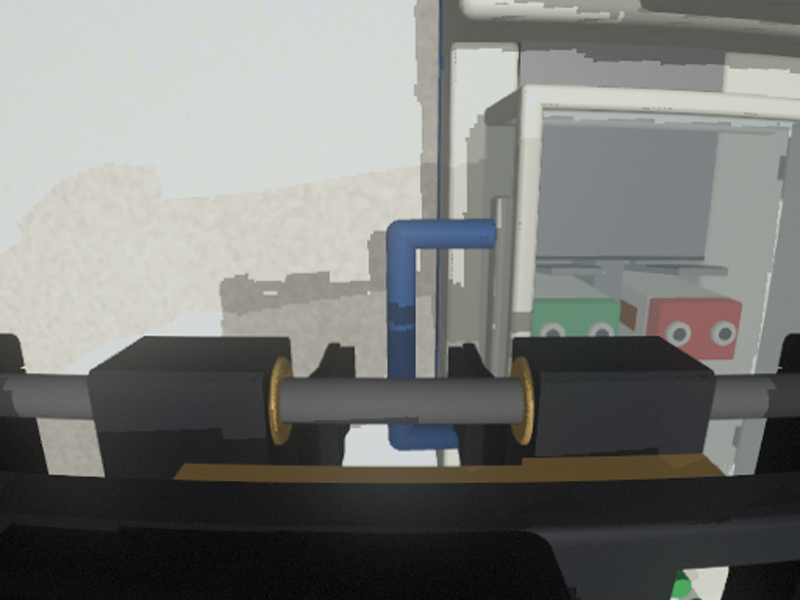

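```bash
python3 -m inch '[[0,0,6,0],[0,0,14,0],[0,0,22,0],[0,0,30,0],[0,0,37,0],[0,0,42,0],[0,0,46,0],[0,0,47,0],[0,0,47,0],[0,0,47,0]]' && python3 -m inch '[[0,0,0,0],[0,0,0,0],[0,0,0,0],[0,0,0,0],[0,0,0,0],[0,0,0,0],[0,0,0,0],[0,0,0,0],[0,0,0,0],[0,0,0,0]]' 0 12
```

```text
time_s: 5.3
position: [0.4458, 0.0656, 0.308]
ee_rot: [3.141, -0.0, 1.511]
wrist_force: [-0.6, -0.1, -1.0]
finger_gap: 0.0324
grip_force: 0.0
time_s: 6.3
position: [0.4461, 0.0656, 0.3079]
ee_rot: [3.14, -0.0, 1.511]
wrist_force: [3.2, -0.6, -1.0]
finger_gap: 0.0117
grip_force: 12.0
```

```bash
python3 -c "
import numpy as np
a0=.21;R=202.2
for i in range(4):
    b=a0+.5*i
    a=b+np.arange(1,11)*.05
    print(b,np.c_[R*(np.cos(b)-np.cos(a)),-R*(np.sin(a)-np.sin(b))].round().astype(int).tolist())
"
```

```text
0.21 [[2, -10], [5, -20], [9, -29], [12, -38], [17, -48], [21, -57], [26, -65], [32, -74], [38, -82], [44, -90]]
0.71 [[7, -7], [14, -15], [21, -21], [29, -28], [37, -34], [46, -39], [54, -45], [63, -49], [73, -54], [82, -57]]
1.21 [[10, -3], [19, -6], [29, -9], [39, -10], [49, -12], [59, -13], [69, -13], [79, -13], [89, -12], [99, -11]]
1.71 [[10, 2], [20, 4], [30, 6], [39, 10], [49, 13], [58, 17], [67, 22], [76, 27], [84, 32], [93, 38]]
```

```bash
python3 -m inch '[[1,-4,-0,0],[1,-8,0,0],[2,-10,0,0],[2,-10,0,0],[2,-10,0,0],[2,-10,0,0],[2,-10,0,0],[2,-10,0,0],[2,-10,0,0],[2,-10,0,0]]' - 1 >/dev/null; true; echo skip
```

```text
skip
```

That call had its columns in the wrong order. It should have been refused, because the 1 N grip is out of range, so I'll check the state before moving on.

```bash
python3 -c "
from h import *
rel([.446,.0657,.308],1.511)"
```

```text
rel mm [-0.9  9.5  0. ] twist -0.02 pos [0.4366 0.0671 0.308 ] rpy [3.1387e+00 1.1000e-03 1.5095e+00] F [ 5.7 -2.5 -2.4] t 7.3 gap 0.030281974702635158
```

It did run: the tool was pulled 10 mm forward. The forces are low and the bar is still between the fingers. I'll go back to where it was with the fingers open at 32 mm, then re-grip.

```bash
python3 -m inch '[[0,0,0,0],[0,0,0,0],[0,2,0,0],[-1,5,0,0],[-2,8,0,0],[-2,10,0,0],[-2,10,0,0],[-2,10,0,0],[-2,10,0,0],[-2,10,0,0]]' 32 12; python3 -m inch '[[0,0,0,0],[0,0,0,0],[0,0,0,0],[0,0,0,0],[0,0,0,0],[0,0,0,0],[0,0,0,0],[0,0,0,0],[0,0,0,0],[0,0,0,0]]' 0 12
```

```text
time_s: 8.3
position: [0.4455, 0.0657, 0.3077]
ee_rot: [-3.141, -0.0, 1.511]
wrist_force: [-0.8, -0.2, 0.1]
finger_gap: 0.0319
grip_force: 0.0
time_s: 9.3
position: [0.4461, 0.0656, 0.3079]
ee_rot: [3.14, -0.0, 1.511]
wrist_force: [4.7, -0.1, -3.1]
finger_gap: 0.0115
grip_force: 12.0
```

Re-gripped on the bar as before. Next is the first 0.5 rad of the arc.

```bash
python3 -m inch '[[0,1,-5,0],[0,3,-14,0],[0,6,-23,0],[0,10,-32,0],[0,14,-41,0],[0,18,-50,0],[0,23,-59,0],[0,28,-67,0],[0,33,-75,0],[0,38,-82,0]]'
```

```text
time_s: 10.3
position: [0.4826, 0.0635, 0.3899]
ee_rot: [-3.136, 0.0, 1.511]
wrist_force: [-6.4, 1.4, 1.3]
finger_gap: 0.0113
grip_force: 12.0
```

```bash
python3 -m inch '[[0,6,-8,0],[0,13,-15,0],[0,20,-22,0],[0,28,-29,0],[0,36,-36,0],[0,44,-42,0],[0,52,-47,0],[0,61,-52,0],[0,70,-57,0],[0,79,-61,0]]'
```

```text
time_s: 11.3
position: [0.5622, 0.0586, 0.4542]
ee_rot: [-3.14, -0.002, 1.511]
wrist_force: [-8.2, 0.4, 13.3]
finger_gap: 0.0115
grip_force: 12.0
```

```bash
python3 -m inch '[[0,9,-6,0],[0,19,-10,0],[0,29,-13,0],[0,38,-15,0],[0,48,-17,0],[0,58,-19,0],[0,68,-20,0],[0,78,-20,0],[0,86,-20,0],[0,93,-20,0]]'
```

```text
time_s: 12.3
position: [0.6561, 0.0532, 0.4703]
ee_rot: [-3.141, -0.0, 1.511]
wrist_force: [-2.1, 2.2, 1.3]
finger_gap: 0.0114
grip_force: 12.0
```

```bash
python3 -m inch '[[0,3,0,0],[0,6,0,0],[0,9,1,0],[0,12,1,0],[0,15,1,0],[0,18,2,0],[0,20,2,0],[0,22,3,0],[0,24,3,0],[0,26,3,0]]'; python3 -m inch '[[0,1,0,0],[0,2,0,0],[0,3,0,0],[0,4,0,0],[0,5,1,0],[0,6,1,0],[0,7,1,0],[0,8,1,0],[0,9,2,0],[0,10,2,0]]'
```

```text
time_s: 13.3
position: [0.6813, 0.0515, 0.4676]
ee_rot: [-3.141, -0.0, 1.511]
wrist_force: [-2.2, 2.3, -1.5]
finger_gap: 0.0114
grip_force: 12.0
time_s: 14.3
position: [0.6907, 0.0509, 0.466]
ee_rot: [-3.139, -0.0, 1.511]
wrist_force: [-8.4, 2.6, 1.9]
finger_gap: 0.0116
grip_force: 12.0
```

```bash
python3 -m inch '[[0,1,0,0],[0,1,0,0],[0,2,0,0],[0,2,0,0],[0,3,1,0],[0,3,1,0],[0,4,1,0],[0,4,1,0],[0,4,1,0],[0,4,1,0]]'
```

```text
time_s: 15.3
position: [0.6923, 0.0506, 0.4659]
ee_rot: [-3.13, -0.001, 1.511]
wrist_force: [-17.8, 4.6, 9.6]
finger_gap: 0.0113
grip_force: 12.0
```

```bash
python3 -m inch '[[0,-1,0,0],[0,-1,0,0],[0,-1,0,0],[0,-1,0,0],[0,-1,-5,0],[0,-1,-17,0],[0,-1,-32,0],[0,-1,-47,0],[0,-1,-60,0],[0,-1,-70,0]]' 34 12; python3 -m inch '[[0,-8,0,-1],[0,-20,0,-2.5],[0,-35,0,-4],[0,-50,0,-5.5],[0,-65,0,-7],[0,-78,0,-8.5],[0,-84,0,-10],[3,-84,0,-11.5],[6,-84,0,-13],[7,-84,0,-14.5]]' 87 12; python3 -c "
from h import *
rel([.615,.058,.50],3.08);print(r.get_state()['joint_positions'])"
```

```text
time_s: 16.3
position: [0.6942, 0.0505, 0.5369]
ee_rot: [3.139, -0.0, 1.511]
wrist_force: [0.6, -0.8, 0.2]
finger_gap: 0.0343
grip_force: 0.0
time_s: 17.3
position: [0.6107, 0.063, 0.5353]
ee_rot: [3.141, 0.0, 2.782]
wrist_force: [0.1, 0.7, 0.8]
finger_gap: 0.0865
grip_force: 0.0
rel mm [-5.8 -3.1 35.3] twist -3.42 pos [0.6107 0.063  0.5353] rpy [3.1412e+00 2.0000e-04 2.7818e+00] F [0.1 0.7 0.8] t 17.3 gap 0.08653263689379502
[-0.33967718  0.28587124  0.22144401  1.51332877 -0.06381764  1.34909505
  1.09811968]
```

```bash
python3 -m inch '[[-2,-1,10,-1],[-4,-2,22,-2.2],[-6,-3,32,-3.2],[-6,-3,35,-3.5],[-6,-3,35,-3.5],[-6,-3,35,-3.5],[-6,-3,35,-3.5],[-6,-3,35,-3.5],[-6,-3,35,-3.5],[-6,-3,35,-3.5]]'
python3 - <<'E'
from h import *
import pickle
c=r.get_calibration("wrist");im=r.capture("wrist");pickle.dump(c,open("w4.pkl","wb"))
cv2.imwrite("pics/w4.png",cv2.resize(im[:288,64:448,::-1],(800,600),interpolation=cv2.INTER_CUBIC))
im=r.capture("scene")
cv2.imwrite("pics/s4.png",cv2.resize(im[140:290,200:400,::-1],(800,600),interpolation=cv2.INTER_CUBIC))
rel([.58,.0575,.40],3.08)
E
```

```text
time_s: 18.3
position: [0.6153, 0.0578, 0.4999]
ee_rot: [3.141, 0.0, 3.081]
wrist_force: [-0.7, 0.6, 0.2]
finger_gap: 0.0868
grip_force: 0.0
rel mm [35.2 -2.4 99.8] twist 0.02 pos [0.6153 0.0578 0.4998] rpy [3.1415e+00 1.0000e-04 3.0814e+00] F [ 0.  -0.1  0.3] t 18.4 gap 0.08715163024610866
```

View pics/w4.png

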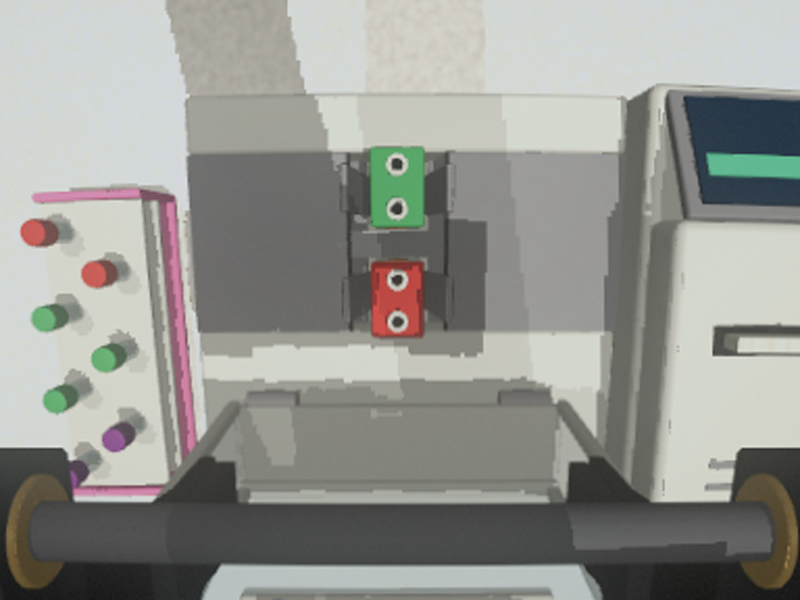

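View pics/s4.png

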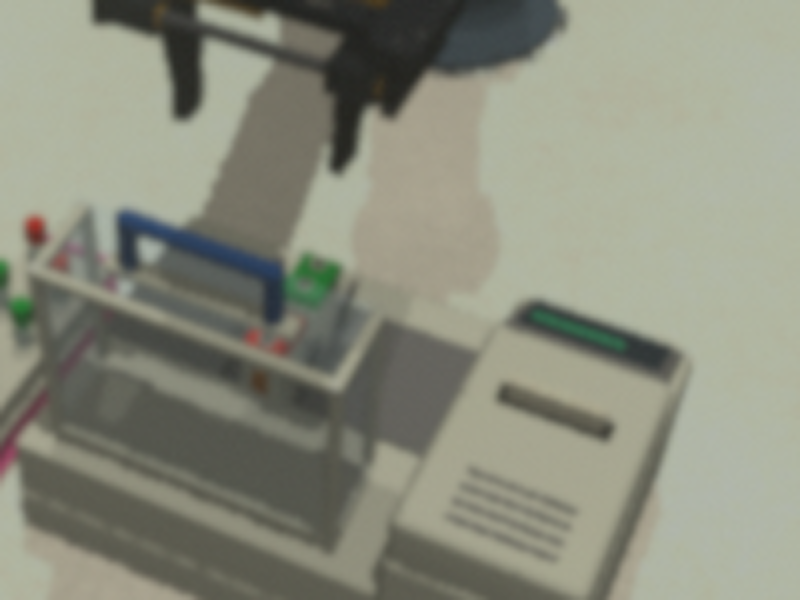

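Run:
```python
from h import *
import pickle
c=pickle.load(open("w4.pkl","rb"))
def at(p,z):
    o,d=ray(c,np.array(p)*.48+[64,0]);return o+d*(z-o[2])/d[2]
P=[at(p,.128) for p in [(372,262),(424,262),(424,337),(372,337)]];print(np.round(P,4),np.mean(P,0))
G=[at(p,.128) for p in [(371,147),(424,147),(424,228),(371,228)]];print(np.mean(G,0))
print([at(p,.13).round(4) for p in [(397,280),(397,321),(397,164),(397,208)]])
rel([np.mean(P,0)[0],np.mean(P,0)[1],.30],3.081)
```

```text
[[0.5603 0.0464 0.128 ]
 [0.562  0.0737 0.128 ]
 [0.6016 0.0716 0.128 ]
 [0.6    0.0437 0.128 ]] [0.5809602  0.05883361 0.128     ]
[0.52356191 0.06205237 0.128     ]
[array([0.5703, 0.059 , 0.13  ]), array([0.5919, 0.0576, 0.13  ]), array([0.512 , 0.0625, 0.13  ]), array([0.5337, 0.0612, 0.13  ])]
rel mm [ 34.4  -1.  199.8] twist 0.01 pos [0.6153 0.0578 0.4998] rpy [3.1415e+00 1.0000e-04 3.0814e+00] F [ 0.  -0.1  0.3] t 18.4 gap 0.08715163024610866
```

```bash
python3 -m inch '[[12,0,5,0],[25,-1,20,0],[33,-1,45,0],[34,-1,70,0],[34,-1,95,0],[34,-1,120,0],[34,-1,142,0],[34,-1,160,0],[34,-1,172,0],[34,-1,180,0]]' 87 12; python3 -m inch '[[0,0,6,0],[0,0,14,0],[0,0,22,0],[0,0,29,0],[0,0,35,0],[0,0,39,0],[0,0,41,0],[0,0,41,0],[0,0,41,0],[0,0,41,0]]'
```

```text
time_s: 19.4
position: [0.5813, 0.0588, 0.3189]
ee_rot: [-3.141, -0.001, 3.081]
wrist_force: [-0.8, -0.2, -0.1]
finger_gap: 0.0872
grip_force: 0.0
time_s: 20.4
position: [0.5814, 0.0588, 0.279]
ee_rot: [3.141, 0.001, 3.082]
wrist_force: [0.1, 0.1, 0.6]
finger_gap: 0.0869
grip_force: 0.0
```

```bash
python3 -m inch '[[0,0,0,0],[0,0,0,0],[0,0,0,0],[0,0,0,0],[0,0,0,0],[0,0,0,0],[0,0,0,0],[0,0,0,0],[0,0,0,0],[0,0,0,0]]' 0 25
```

```text
time_s: 21.4
position: [0.5815, 0.0584, 0.2793]
ee_rot: [-3.141, 0.001, 3.081]
wrist_force: [-1.1, -1.0, 5.9]
finger_gap: 0.035
grip_force: 25.0
```

```bash
python3 -m inch '[[0,0,-1,0],[0,0,-2,0],[0,0,-4,0],[0,0,-6,0],[0,0,-8,0],[0,0,-10,0],[0,0,-12,0],[0,0,-14,0],[0,0,-16,0],[0,0,-18,0]]'
```

```text
time_s: 22.4
position: [0.5813, 0.0588, 0.2969]
ee_rot: [3.141, 0.0, 3.082]
wrist_force: [0.3, 0.1, -1.8]
finger_gap: 0.0353
grip_force: 25.0
```

```bash
python3 -m inch '[[0,0,-3,0],[0,0,-7,0],[0,0,-12,0],[0,0,-17,0],[0,0,-22,0],[0,0,-27,0],[0,0,-32,0],[0,0,-37,0],[0,0,-42,0],[0,0,-47,0]]'; python3 -m inch '[[0,0,-5,0],[0,0,-11,0],[0,0,-18,0],[0,0,-25,0],[0,0,-32,0],[0,0,-39,0],[0,0,-45,0],[0,0,-50,0],[0,0,-54,0],[0,0,-56,0]]';python3 -m inch '[[0,0,0,0],[0,0,0,0],[0,0,0,0],[0,0,0,0],[0,0,0,0],[0,0,0,0],[0,0,0,0],[0,0,0,0],[0,0,0,0],[0,0,0,0]]'
python3 - <<'E'
from h import *
a=cv2.resize(r.capture("scene")[110:290,200:400,::-1],(500,450),interpolation=cv2.INTER_CUBIC)
b=cv2.resize(r.capture("wrist")[:,:,::-1],(300,225))
o=np.zeros((450,800,3),np.uint8);o[:,:500]=a;o[:225,500:]=b
o[225:,500:]=cv2.resize(r.capture("top")[110:230,130:290,::-1],(300,225),interpolation=cv2.INTER_CUBIC)
cv2.imwrite("pics/f.png",o)
E
```

```text
time_s: 23.4
position: [0.5813, 0.0588, 0.3441]
ee_rot: [3.142, -0.0, 3.081]
wrist_force: [-0.0, -0.0, -0.5]
finger_gap: 0.0348
grip_force: 25.0
time_s: 24.4
position: [0.5814, 0.0588, 0.4002]
ee_rot: [3.141, 0.0, 3.082]
wrist_force: [0.2, 0.3, -1.7]
finger_gap: 0.0349
grip_force: 25.0
time_s: 25.4
position: [0.5813, 0.0588, 0.3998]
ee_rot: [3.142, 0.0, 3.082]
wrist_force: [-0.1, 0.5, -1.4]
finger_gap: 0.0348
grip_force: 25.0
```

View pics/f.png

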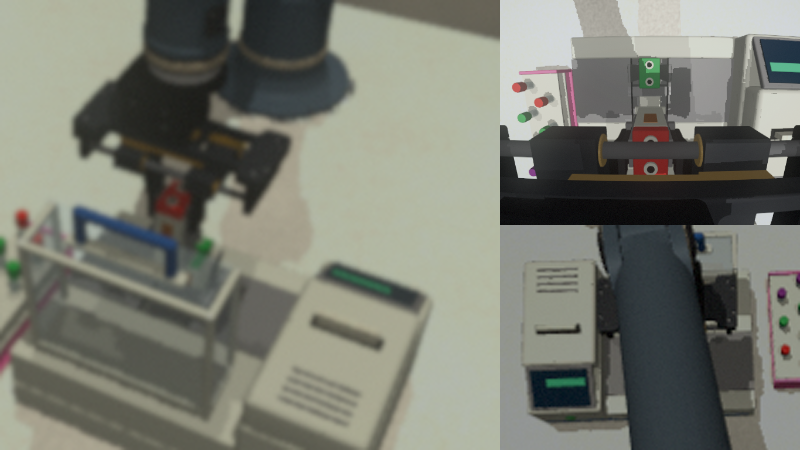

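The picture shows the red cassette upright between the fingers, lifted 121 mm, so its underside is about 70 mm above the deck. The hood is open, and the green cassette is still seated.

```bash
python3 -c "
from cell import r
print(r.hand_in())"
```

```text
the job is handed in; nothing more can be done
None
```

The job is handed in at about 25 s: the hood is open on its stop, and the red cassette is held upright by its squeezed catches about 70 mm above the deck. The green cassette is still seated, and I didn't touch anything else; one mistyped move early on tugged the hood bar about 10 mm forward, at low force in the reading after it, before I re-gripped.

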